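# Lock the dial stage with its index pin

### The job

Lock the dial stage: take the long brass-headed index pin from the wooden block, turn the red-knobbed crank until the index hole in the dial lies under the brass guide, and pass the pin through guide and dial, pressed gently fully home until its head sits on the guide. The pin may stand loose in the guide on the dial while you turn, but never force it or the crank against it, and leave the other things on the bench as they are.

Things in the scene. Friction and masses are not known exactly. Their poses are not given: they have to be found in the camera images.
- stage: Dial stage fixed to the bench, place and yaw vary. Dark base 180 x 150 x 30 mm; origin on the bench under the dial axis, x towards the brass guide, z up. Brass guide: an arm over the dial, 44 mm wide in y, x from 18 to 91 mm, underside 55 and top 80 mm above the bench. In the base under the guide is a 20 mm bore with two small sprung catch balls.
- dial_top (a point): Centre of the aluminium dial's top face, 43 mm above the bench. Dial radius about 57 mm, 12 mm thick, turns with the crank. One index hole, 15 mm wide, 42 mm from the axis. The dial was clamped to the crank by eye: its hole lies opposite the red grip only to within 0.5 rad either way, differently each time.
- guide_mouth (a point): Centre of the guide hole at the guide's top face: 42 mm from the dial axis along the stage's x, 80 mm above the bench. The hole is vertical, 13.8 mm wide, 25 mm long, with a 2 mm chamfer at the mouth.
- crank (a joint): Angle of crank and dial (rad) about the stage's z, counterclockwise from above; limits -0.75 to 1.6. The red grip is at pi + this angle from the stage's x. Starts at 0.9 to 1.5; the hole comes under the guide somewhere between 0.5 and -0.5, not told, so turn clockwise and feel for it. No play, stays where left; with the pin in the hole it stops hard after 1 to 3 mm of hole travel.
- crank_grip (a point): On the axis of the crank's red upright grip, 85 mm above the bench: a fixed round post 18 mm across, from 55 to 108 mm above the bench, 75 mm from the dial axis. It takes about 2 to 3 N to turn. The crank arm below is 18 mm wide with its top at 55 mm.
- pin: Index pin, loose, about 0.11 kg, upright in one of the block's two holes (which one varies). Origin at the centre of its lower end, z to the head. Steel shank 12 mm across, 68 mm long, with a 3 mm conical point (9 mm at the end); brass head: collar 24 mm across from 68 to 72 mm, round grip 20 mm across from 72 to 98 mm.
- pin_tip (a point): Centre of the index pin's lower end. Left standing in the guide on the dial's solid face it is 43 mm above the bench (collar 31 mm above the guide). When the hole comes under it the pin drops by its own weight onto the catch balls, to about 24 mm. Fully home, collar on the guide, it is 12 mm above the bench.
- pin_head (a point): Centre of the top of the index pin's head, 98 mm above its lower end. Pressing the pin past the catch balls until its collar sits on the guide takes some 4 to 12 N.
- pin_block: Fixed pale wooden block 60 x 140 x 50 mm, origin under its centre, with two upright blind holes 14 mm wide and 44 mm deep at y = +35 and -35 mm. The pins stand in them, the index pin's collar 24 mm above the block's top.
- short_pin: The wrong pin, to be left: like the index pin but with a black head and a shank of 48 mm; in the block's other hole.
- compass: Brass lensatic compass, body 58 mm across, 12 mm high, with an upright lid at its +x side up to 61 mm high. Origin under its centre. Loose, to be left alone.
- magnet: Black bar magnet 75 x 15 x 10 mm with a red end, lying on the bench, origin under its centre. To be left alone.
- pivot_cup: White ceramic pivot cup 44 mm across, 30 mm high, origin under its centre. To be left alone.
- plumb_bob: Chrome plumb bob 38 mm across, 97 mm high, standing point up, origin under its centre. To be left alone.
- screwdriver: Screwdriver lying on the bench. To be left alone.
Things that resemble listed ones, but are neither listed nor needed, are in the scene too. What is shaped like the pin but purple is not meant.

How it is judged:
By the outcome, as a careful person would: the job done as asked, in the order asked, and still so for the second after the job is handed in, with the robot touching nothing.
It also fails if it takes over 72 s, if anything falls off the work surface, if the arm or the gripper's body presses on something with over 40 N, if the wrist force passes 120 N, or if a joint passes its speed limit or range.

### The arm

A 6-joint arm with a two-finger parallel gripper is mounted at the origin on the work surface. World frame = base frame: x ahead of the robot, y to its left, z up, the work surface at z = 0. Lengths are in m, angles in degrees, forces in N, time in s.
With the tool pointing down it reaches from about 0.3 to 0.75 m from the base axis. Payload 8.5 kg.
Tool frame: the origin (TCP) lies between the finger pads; the fingertips stand env.finger_overhang ahead of it and the grasp point (between the pads) lies 2 mm behind it (env.finger_overhang is the distance from the TCP to the fingertips, in m); z points along the fingers, y is the line along which they close (so a half turn about z gives the same grasp; the last joint's range is limited). The gripper opens to 85 mm and grips with 20 to 120 N. Pads are 22 mm wide; open, the fingers measure 114 mm over their backs; the gripper's body (76 mm by 85 mm) begins 54 mm behind the grasp point. The pads swing forward as they close: fully open they stand 13 mm farther back than shut.
Start: joints at [57.794, 21.807, 74.336, -0, 83.858, -12.336], TCP at [0.187, 0.517, 0.248] pointing down, gripper open.
Joint ranges: [-178.18, 178.18], [-50.72, 133.34], [12.68, 142.11], [-81.47, 261.47], [9.98, 163.14], [-165.26, 165.26]. Speed limits (degrees/s): [136.94, 136.94, 180, 180, 180, 180].

### API

Orientations are given as a 3x3 rotation matrix whose columns are the frame's x, y, z axes.
In Python, from rig import env gives the robot as it stands. The module is installed in compiled form; this text tells all that it offers.
- The arm moves only by the tool jog_arm, never from a script. Its arguments are lists of equal length, an entry for each row: "hand": the finger opening in m, from 0 to 0.0854; "travel": the shift along the world's x, y, z in m, a list of three; "yaw": the turn about the world's z in rad. A call has exactly 5 rows; each row shifts and turns the commanded pose from where the row before left it; what a row does not reach is not made up. A row lasts 1/8 s, in which the tool goes at most 62.5 mm and 10.7 degrees, less where a joint would pass 70% of its speed; a pose out of reach is approached as far as the arm can. A call is refused whole if a number of a shift passes 0.0625 or a number of a turn 0.188, either way. A call with a gripper value outside its range is refused whole. The fingers move at their own pace and stop on an object; "grip_force" is the grip in N (left out, the last holds). Time passes only in rows, so rows that do not move let the fingers close, or fill a call up. It gives the time, the measured TCP pose, the force, the opening and the grip force at its end, in the units of the state.
- env.observe(): the state, without advancing time (a new reading comes with each control period).
- env.get_image(name): name is "scene" or "top" or "wrist"; returns the picture (480x640x3 uint8, red, green, blue); there is no depth.
- env.calibration(name): a dict with "fx", "fy", "cx", "cy" (pixels), "k1" (the pictures are not rectified: a ray, as slopes to the right and down, at radius r is drawn at 1 + k1 r^2 times it, then the intrinsics apply), "position" and "rotation" of the camera in the world; the wrist camera has in their place "hand_eye" (4x4, takes a point from camera to tool coordinates, whose origin is the TCP and whose axes are the flange's). Camera axes: x right, y down, z forward; pixel columns grow to the right and rows downward; lengths in m; the calibration is good to about 2 mm. A picture is of the moment at which its call begins: read the wrist's pose just before it. calibration takes no time and is no camera call.
- env.close_job(): hands the job in; it is judged then, once.
The state is a dict: "time_s": time; "q": joint angles; "qvel": joint speeds; "joint_efforts": joint torques, N m; "position": TCP position; "tool_rot": TCP orientation; "ft_force": force on the tool from outside, world axes, zero at the start; "wrist_torque": the same for the moment, N m; "grip_width": finger opening in m; "gripper_force": force on a finger pad.
Only numpy, scipy, OpenCV 4.12 (cv2) and the standard library are available. Lean on these libraries where they do the work, as an engineer would, in place of code of your own. Each camera call takes 0.05 s, during which the arm holds its last target. There are 200 camera calls.

## Working session

There is one attempt and no reset: what is moved stays moved. The work goes in short steps, Python scripts to look and compute and a tool call to move; the robot and the scene stay as the last step left them, time stands still between calls to the robot, and variables do not carry over. Pictures are saved under pics/ and viewed, at most 10 in all, crops included, and the job is handed in when it is done.

Besides the shell and the picture viewer there is one more tool, called after "Emit:" as a command line: name --pt "numbers of a row" for each row, then --argument value for the rest. jog_arm: Moves the arm, as the interface text tells. Its arguments: {"type":"object","properties":{"hand":{"type":"array"},"travel":{"type":"array"},"yaw":{"type":"array"},"grip_force":{"type":"number"}},"required":["hand","travel","yaw"]}

```bash
mkdir -p pics
cat > h.py <<'E'
import numpy as np, cv2
from rig import env
def snap(name,fn=None):
    s=env.observe(); im=env.get_image(name)
    if fn: cv2.imwrite('pics/'+fn,im[:,:,::-1])
    return s,im
def cam(name,s=None):
    c=env.calibration(name)
    if name=='wrist':
        T=np.array(c['hand_eye']); R=np.array(s['tool_rot']); return c,R@T[:3,:3],R@T[:3,3]+np.array(s['position'])
    return c,np.array(c['rotation']),np.array(c['position'])
def ray(name,uv,s=None):
    c,R,p=cam(name,s)
    d=np.array([(uv[0]-c['cx'])/c['fx'],(uv[1]-c['cy'])/c['fy']]); u=d.copy()
    for _ in range(20): u=d/(1+c['k1']*(u@u))
    return p,R@np.array([u[0],u[1],1])
def plane(name,uv,z,s=None):
    p,d=ray(name,uv,s); return p+d*(z-p[2])/d[2]
def proj(name,P,s=None):
    c,R,p=cam(name,s); q=R.T@(np.array(P)-p); u=q[:2]/q[2]; u=u*(1+c['k1']*(u@u))
    return np.array([u[0]*c['fx']+c['cx'],u[1]*c['fy']+c['cy']])
E
python3 - <<'E'
from h import *
snap('top','top.png');snap('scene','scene.png')
s=env.observe();print(s['time_s'],s['position'],s['tool_rot'],env.finger_overhang,s['ft_force'],s['grip_width'])
for n in('top','scene'):print(env.calibration(n))
print(env.calibration('wrist'))
E
```

```text
0.1 [0.18682198 0.51704103 0.24776455] [[-9.40460882e-01  3.39901189e-01 -7.14861503e-04]
 [ 3.39901815e-01  9.40460262e-01 -1.11876582e-03]
 [ 2.92029004e-04 -1.29513821e-03 -9.99999119e-01]] 0.017 [ 0.48089754 -0.16173389  0.19460578] 0.0853243400484098
{'fx': 499.88854070399714, 'fy': 499.88854070399714, 'cx': 318.449604273221, 'cy': 236.75848857182908, 'k1': -0.045738815641170154, 'position': array([ 0.35035123, -0.03116989,  1.10182086]), 'rotation': array([[-0.00642942, -0.98041862,  0.1968197 ],
       [-0.99969968,  0.00164739, -0.02445061],
       [ 0.02364759, -0.19691779, -0.98013477]])}
{'fx': 524.6318526564755, 'fy': 524.6318526564755, 'cx': 321.96092473214645, 'cy': 241.39388115097972, 'k1': 0.010703569315865214, 'position': array([1.30807509, 0.23551322, 0.90635676]), 'rotation': array([[-0.36108799,  0.65781705, -0.66097821],
       [ 0.93233464,  0.2692338 , -0.24138202],
       [ 0.01917247, -0.70341302, -0.71052272]])}
{'fx': 366.1390209197651, 'fy': 366.1390209197651, 'cx': 317.4958846546992, 'cy': 242.67275651901406, 'k1': -0.05175121208660787, 'hand_eye': array([[-5.84786702e-06, -9.57905163e-01, -2.87084829e-01,
         7.42867124e-02],
       [ 9.99999399e-01,  3.09133620e-04, -1.05184435e-03,
        -4.60697942e-04],
       [ 1.09631470e-03, -2.87084663e-01,  9.57904585e-01,
        -1.26537250e-01],
       [ 0.00000000e+00,  0.00000000e+00,  0.00000000e+00,
         1.00000000e+00]])}
```

View pics/top.png

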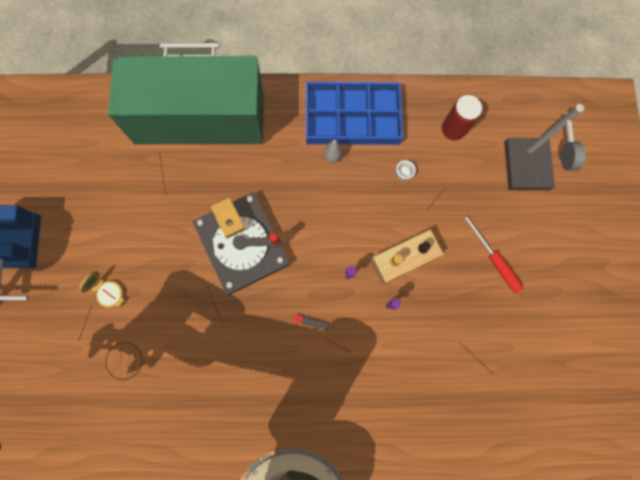

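View pics/scene.png

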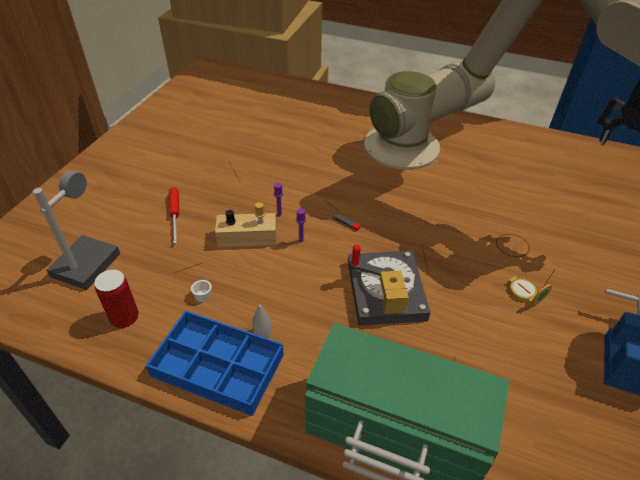

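Top view: brass-headed pin in the block at (399,259), black-headed short pin at (424,246), purple decoys at (351,271) and (394,303). The brass-headed one in the block fits the description. The guide is at (228,218), the red grip at (274,238), and a dark dot that is probably the dial hole at (221,245).

Run:
```python
from h import *
t=cv2.imread('pics/top.png');s=cv2.imread('pics/scene.png')
a=cv2.resize(t[185:305,180:300],(400,400),interpolation=cv2.INTER_CUBIC)
b=cv2.resize(t[220:320,340:440],(400,400),interpolation=cv2.INTER_CUBIC)
cv2.imwrite('pics/crop1.png',np.hstack([a,b]))
def blobs(im,roi,lo,hi):
    x0,y0,x1,y1=roi;h=cv2.cvtColor(im[y0:y1,x0:x1],cv2.COLOR_BGR2HSV)
    m=cv2.inRange(h,lo,hi);n,_,st,c=cv2.connectedComponentsWithStats(m)
    return [(st[i].tolist(),(c[i]+[x0,y0]).round(1).tolist()) for i in range(1,n) if st[i][4]>8]
print('pin top',blobs(t,(385,248,412,272),(14,150,100),(30,255,255)))
print('pin scn',blobs(s,(250,198,270,226),(14,150,90),(30,255,255)))
print('grip top',blobs(t,(262,225,290,250),(0,150,90),(6,255,255)),'scn',blobs(s,(340,235,370,270),(0,150,90),(6,255,255)))
print('guide top',blobs(t,(205,195,250,240),(12,150,120),(28,255,255)))
```

```text
pin top [([7, 7, 10, 10, 78], [396.6, 259.6])]
pin scn [([0, 0, 20, 20, 337], [259.4, 206.2])]
grip top [([7, 7, 10, 13, 92], [273.7, 237.9])] scn [([12, 10, 9, 21, 139], [355.6, 254.7])]
guide top [([0, 0, 38, 41, 880], [223.6, 210.7])]
```

View pics/crop1.png

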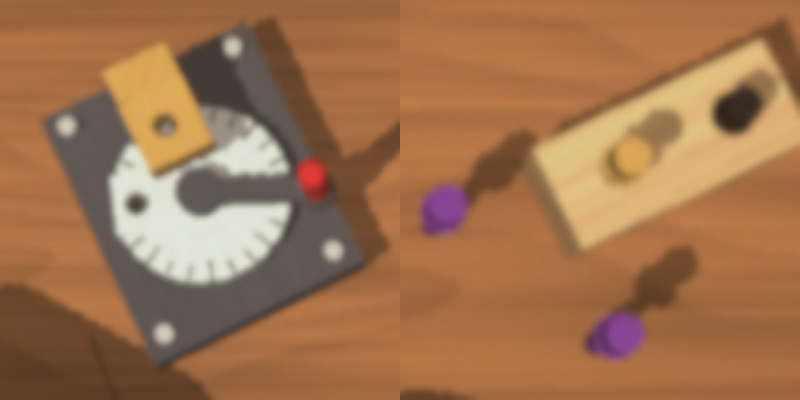

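The enlarged crop confirms it: the brass head at crop (632,157), full picture (398,259), is in the block. The black one is the short pin and the purple ones stand outside. The guide hole is at crop (166,126), the dial hole at (136,203), the hub at (202,190) and the grip top at (312,173).

Run:
```python
from h import *
f=lambda u,v:(180+(u+.5)*.3-.5,185+(v+.5)*.3-.5)
P={k:plane('top',f(u,v),z) for k,u,v,z in [('guide',166,126,.08),('dialhole',136,203,.043),('hub',202,190,.055),('grip',312,172,.108),('s1',66,126,.03),('s2',233,46,.03),('s3',334,250,.03),('s4',164,333,.03)]}
P['pin']=plane('top',(398,259.2),.104)
P['pinscn']=plane('scene',(259.4,206),.104)
for k in P:print(k,P[k].round(4))
h=P['hub'];
for k in('guide','dialhole','grip'):
  d=(P[k]-h)[:2];print(k,np.hypot(*d),np.degrees(np.arctan2(d[1],d[0])))
for a,b in('s1 s2','s2 s3','s4 s3','s1 s4') and [('s1','s2'),('s4','s3'),('s2','s3'),('s1','s4')]:
  d=(P[b]-P[a])[:2];print(a,b,np.hypot(*d),np.degrees(np.arctan2(d[1],d[0])))
b=[plane('top',(340+(u-400)/4,220+v/4),.05) for u,v in((533,155),(765,38),(578,250))]
for q in b:print(q.round(4))
for k in ('guide','grip','pin'): print(k,proj('scene',P[k]))
```

```text
guide [0.5864 0.1294 0.08  ]
dialhole [0.5441 0.153  0.043 ]
hub [0.5502 0.1091 0.055 ]
grip [0.5511 0.0356 0.108 ]
s1 [0.598 0.203 0.03 ]
s2 [0.6525 0.0943 0.03  ]
s3 [0.5152 0.026  0.03  ]
s4 [0.4615 0.1347 0.03  ]
pin [ 0.504  -0.2172  0.104 ]
pinscn [ 0.5094 -0.2115  0.104 ]
guide 0.04141801490586516 29.21296113134621
dialhole 0.04430587077012339 97.99030573301644
grip 0.07355484429046952 -89.30485187935265
s1 s2 0.12152387555256577 -63.39264484123431
s4 s3 0.12121002140971755 -63.72464219542704
s2 s3 0.15333971045082737 -153.53630943792436
s1 s4 0.15263690272301855 -153.41839457048133
[ 0.5135 -0.1741  0.05  ]
[ 0.5772 -0.3024  0.05  ]
[ 0.4626 -0.1966  0.05  ]
guide [392.15666185 278.92699949]
grip [355.63934106 246.00810712]
pin [258.20576595 203.94352802]
```

Emit:
jog_arm --hand '[0.045,0.045,0.045,0.045,0.045]' --pt "0.036 -0.04 0" --pt "0.036 -0.04 0" --pt "0.036 -0.04 0" --pt "0.036 -0.04 0" --pt "0.036 -0.04 0" --yaw '[-0.076,-0.076,-0.076,-0.076,-0.076]'

```text
time_s: 0.72
position: [0.3678, 0.3158, 0.2482]
tool_rot: [[-0.746, 0.666, -0.0], [0.666, 0.746, -0.0], [0.0, -0.0, -1.0]]
ft_force: [0.3, 0.2, 0.2]
grip_width: 0.0449
gripper_force: 0.0
```

Emit:
jog_arm --hand '[0.045,0.045,0.045,0.045,0.045]' --pt "0.036 -0.04 0" --pt "0.036 -0.04 0" --pt "0.036 -0.04 0" --pt "0.036 -0.04 0" --pt "0.03 -0.03 0" --yaw '[-0.076,-0.076,-0.076,-0.076,-0.076]'

```text
time_s: 1.35
position: [0.542, 0.1254, 0.2479]
tool_rot: [[-0.444, 0.896, -0.001], [0.896, 0.444, -0.0], [0.0, -0.001, -1.0]]
ft_force: [0.1, -0.1, 0.0]
grip_width: 0.0447
gripper_force: 0.0
```

Run:
```python
from h import *
s,im=snap('wrist','w1.png');print(s['time_s'],s['position'],s['tool_rot'],s['grip_width'],s['q'])
for P in [(.5864,.1294,.08),(.5441,.153,.043),(.5511,.0356,.108)]:print(proj('wrist',P,s))
```

```text
1.35 [0.54197104 0.12540431 0.24793844] [[-4.44254723e-01  8.95900220e-01 -7.32254460e-04]
 [ 8.95900477e-01  4.44254807e-01 -5.27604657e-05]
 [ 2.78039451e-04 -6.79466206e-04 -9.99999731e-01]] 0.044669568999691885 [ 8.35313833e-01  2.24767420e+01  7.33295954e+01 -2.42324350e-03
  8.42356573e+01 -2.55401144e+01]
[368.66209524 244.22338005]
[334.76839503 190.23113538]
[280.79151483 333.42727926]
```

View pics/w1.png

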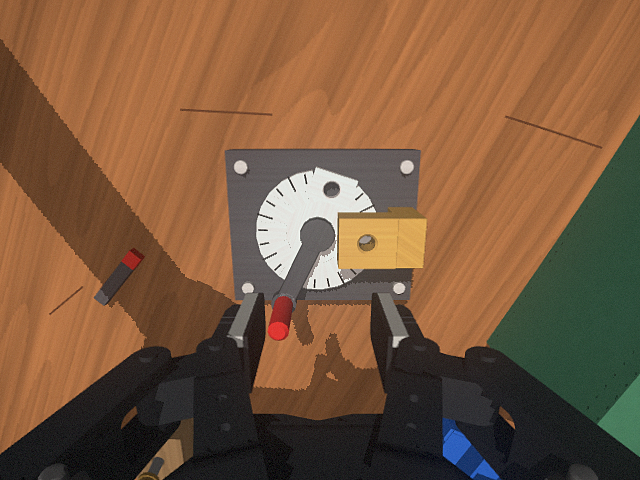

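Wrist view: guide hole at (367,242), dial hole at (332,189), grip top at (278,331), hub at (317,235), tool clear.

Run:
```python
from h import *
s=env.observe()
P={k:plane('wrist',uv,z,s) for k,uv,z in [('guide',(367,242),.08),('dh',(331.5,189),.043),('grip',(278.5,331.5),.108)]}
for k in P:print(k,P[k].round(4))
sc=[plane('wrist',u,.03,s) for u in((240,167),(407,167),(248,289),(399,288))]
print([np.degrees(np.arctan2(*(b-a)[[1,0]])).round(1) for a,b in((sc[0],sc[1]),(sc[2],sc[3]))])
y=np.radians(26.5);c=P['guide'][:2]-.042*np.array([np.cos(y),np.sin(y)]);print('axis',c)
for k in('dh','grip'):
  d=P[k][:2]-c;print(k,np.hypot(*d),np.degrees(np.arctan2(d[1],d[0])))
```

```text
guide [0.5872 0.127  0.08  ]
dh [0.5442 0.1494 0.043 ]
grip [0.5511 0.0333 0.108 ]
[np.float64(26.1), np.float64(26.4)]
axis [0.54959978 0.10827761]
dh 0.04144556186474027 97.54894932702626
grip 0.07500333227394043 -88.83209888314192
```

Emit:
jog_arm --hand '[0.04,0.04,0.04,0.04,0.04]' --pt "-0.005 -0.056 0" --pt "-0.005 -0.056 0" --pt "-0.005 -0.056 0" --pt "-0.005 -0.056 0" --pt "-0.005 -0.056 0" --yaw '[0,0,0,0,0]'

```text
time_s: 2.02
position: [0.5154, -0.1543, 0.2481]
tool_rot: [[-0.448, 0.894, -0.0], [0.894, 0.448, 0.0], [0.0, -0.0, -1.0]]
ft_force: [0.5, -0.1, 0.6]
grip_width: 0.0405
gripper_force: 0.0
```

Run:
```python
from h import *
s,im=snap('wrist','w2.png');print(s['time_s'],s['position'])
print(proj('wrist',(.505,-.216,.104),s))
```

```text
2.025 [ 0.51538554 -0.15426929  0.24811788]
[273.46140839 293.62395394]
```

View pics/w2.png

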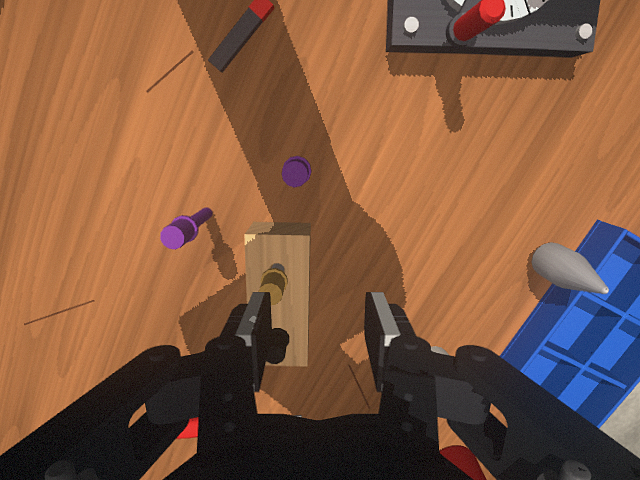

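The wrist view shows the brass head at about (271,292), the black short pin at (277,345), and the purple ones at (173,236) and (296,172), clear of the fingers' path.

Emit:
jog_arm --hand '[0.04,0.04,0.04,0.04,0.04]' --pt "-0.006 -0.031 0" --pt "-0.005 -0.031 0" --pt "0 0 -0.04" --pt "0 0 -0.04" --pt "0 0 0" --yaw '[0,0,0,0,0]'

```text
time_s: 2.7
position: [0.5038, -0.2139, 0.1661]
tool_rot: [[-0.448, 0.894, -0.005], [0.894, 0.448, 0.004], [0.006, -0.003, -1.0]]
ft_force: [-0.1, -0.5, 0.7]
grip_width: 0.0401
gripper_force: 0.0
```

Run:
```python
from h import *
s,im=snap('wrist','w3.png');print(s['time_s'],s['position'])
a=proj('wrist',(.504,-.216,.104),s);print(a)
x,y=a.astype(int);c=im[y-90:y+60,x-100:x+100,::-1];cv2.imwrite('pics/w3c.png',cv2.resize(c,(800,600),interpolation=cv2.INTER_CUBIC));print(x-100,y-90)
```

```text
2.7 [ 0.50384431 -0.21387986  0.16607169]
[318.83079718 276.01261168]
218 186
```

View pics/w3c.png

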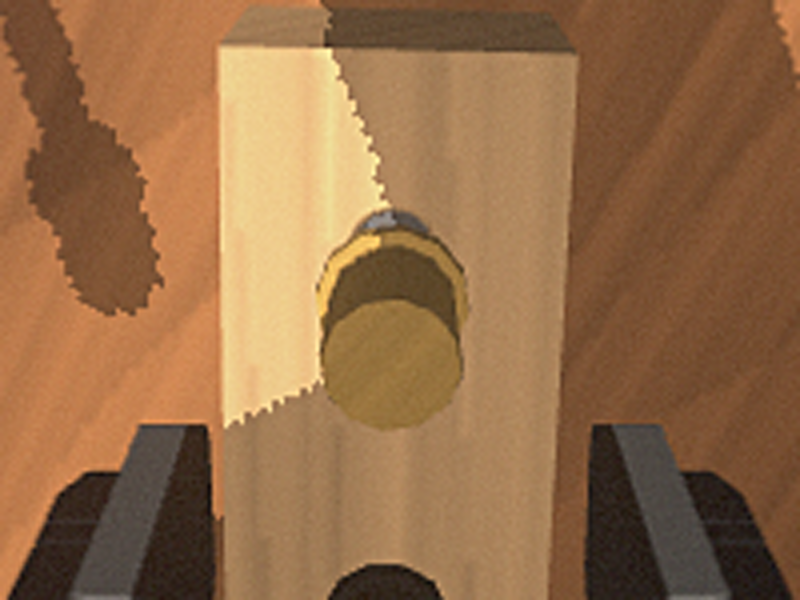

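The pin head is centred at crop (391,364), full picture (315.6,277), about 1.5 mm off the estimate. I'll correct for that, descend and close.

Emit:
jog_arm --hand '[0.04,0.04,0.04,0.04,0.04]' --pt "-0.001 -0.003 -0.02" --pt "0 0 -0.03" --pt "0 0 -0.018" --pt "0 0 0" --pt "0 0 0" --yaw '[0,0,0,0,0]'

```text
time_s: 3.38
position: [0.5048, -0.2182, 0.1021]
tool_rot: [[-0.448, 0.894, 0.002], [0.894, 0.448, -0.002], [-0.003, 0.001, -1.0]]
ft_force: [0.6, 0.0, 0.6]
grip_width: 0.0397
gripper_force: 0.0
```

Emit:
jog_arm --hand '[0.04,0.035,0.015,0.015,0.015]' --pt "-0.002 0.001 -0.004" --pt "0 0 0" --pt "0 0 0" --pt "0 0 0" --pt "0 0 0" --yaw '[0,0,0,0,0]' --grip_force 40

```text
time_s: 4.0
position: [0.5023, -0.2169, 0.0967]
tool_rot: [[-0.448, 0.894, 0.001], [0.894, 0.448, -0.0], [-0.001, 0.001, -1.0]]
ft_force: [1.0, 1.0, 3.7]
grip_width: 0.0186
gripper_force: 39.1
```

Emit:
jog_arm --hand '[0.015,0.015,0.015,0.015,0.015]' --pt "0 0 0.02" --pt "0 0 0.035" --pt "0 0 0.035" --pt "0 0 0.035" --pt "0 0 0.028" --yaw '[0,0,0,0,0]'

```text
time_s: 4.62
position: [0.5017, -0.2167, 0.2503]
tool_rot: [[-0.447, 0.894, -0.0], [0.894, 0.447, -0.0], [0.0, -0.0, -1.0]]
ft_force: [0.3, -0.4, -1.6]
grip_width: 0.0185
gripper_force: 39.6
```

Emit:
jog_arm --hand '[0.015,0.015,0.015,0.015,0.015]' --pt "0.009 0.038 0" --pt "0.013 0.052 0" --pt "0.013 0.052 0" --pt "0.013 0.052 0" --pt "0.013 0.052 0" --yaw '[0,0,0,0,0]'

```text
time_s: 5.25
position: [0.5629, 0.0309, 0.2488]
tool_rot: [[-0.447, 0.894, -0.001], [0.894, 0.447, -0.0], [0.0, -0.001, -1.0]]
ft_force: [0.6, -0.0, -1.6]
grip_width: 0.0186
gripper_force: 39.6
```

Emit:
jog_arm --hand '[0.015,0.015,0.015,0.015,0.015]' --pt "0.013 0.052 0" --pt "0.011 0.046 0" --pt "0 0 -0.03" --pt "0 0 -0.02" --pt "0 0 0" --yaw '[0,0,0,0,0]'

```text
time_s: 5.88
position: [0.5861, 0.1272, 0.1975]
tool_rot: [[-0.448, 0.894, -0.004], [0.894, 0.448, -0.0], [0.002, -0.004, -1.0]]
ft_force: [-0.4, 0.1, -2.0]
grip_width: 0.0189
gripper_force: 39.6
```

Run:
```python
from h import *
s,im=snap('wrist','w4.png');print(s['time_s'],s['position'],s['ft_force'])
p=np.array(s['position']);R=np.array(s['tool_rot'])
g=proj('wrist',(.587,.1272,.08),s);t=proj('wrist',p+R[:,2]*.091,s);print('guide',g,'tip',t)
x,y=270,80
cv2.imwrite('pics/w4c.png',cv2.resize(im[y:y+210,x-60:x+220,::-1],(800,600),interpolation=cv2.INTER_CUBIC))
```

```text
5.875 [0.58610104 0.1272052  0.19753189] [-0.3805982   0.10791046 -1.9626672 ]
guide [321.30738196 243.91910634] tip [319.67561445 255.29192617]
```

View pics/w4c.png

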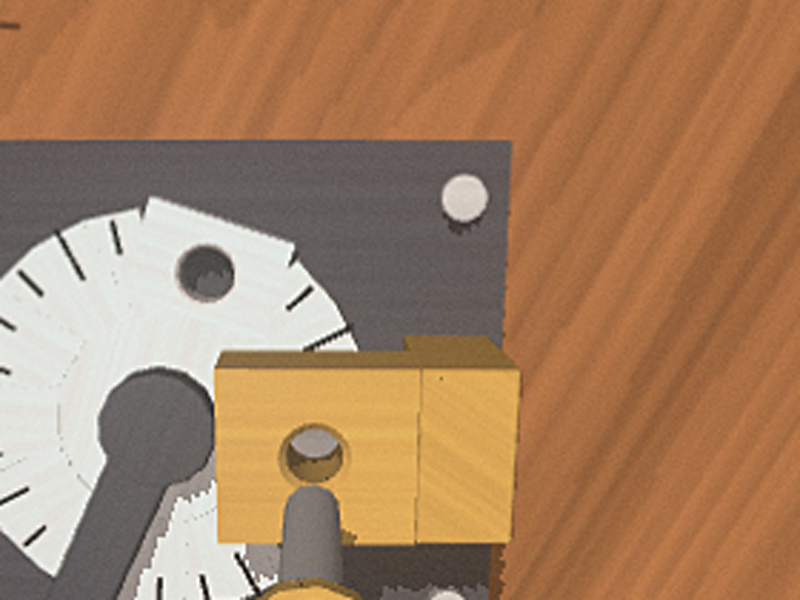

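Wrist crop: guide hole at crop (314,455), full picture (319.9,239.3). The pin tip's far edge is at (318.9,249.8), which agrees with the prediction. Recomputing the guide from this nearer view.

Run:
```python
from h import *
s=env.observe()
im=cv2.imread('pics/w4.png')
g=plane('wrist',(319.9,239.3),.08,s)
tip=plane('wrist',(318.9,255.4),s['position'][2]-.091,s)
print(s['position'],g,tip,g-tip)
```

```text
[0.58675748 0.12710732 0.19896677] [0.5858043  0.12929998 0.08      ] [0.58620672 0.12680718 0.10796677] [-0.00040242  0.0024928  -0.02796677]
```

Emit:
jog_arm --hand '[0.015,0.015,0.015,0.015,0.015]' --pt "-0.0005 0.002 -0.01" --pt "0 0 -0.012" --pt "0 0 -0.008" --pt "0 0 -0.006" --pt "0 0 0" --yaw '[0,0,0,0,0]'

```text
time_s: 6.55
position: [0.5862, 0.1293, 0.1628]
tool_rot: [[-0.447, 0.894, -0.001], [0.894, 0.447, 0.0], [0.001, -0.001, -1.0]]
ft_force: [-1.4, 1.0, -2.2]
grip_width: 0.0183
gripper_force: 39.5
```

Emit:
jog_arm --hand '[0.015,0.015,0.015,0.015,0.015]' --pt "0 0 -0.006" --pt "0 0 -0.006" --pt "0 0 -0.006" --pt "0 0 -0.005" --pt "0 0 0" --yaw '[0,0,0,0,0]'

```text
time_s: 7.18
position: [0.5863, 0.1292, 0.1397]
tool_rot: [[-0.447, 0.894, -0.001], [0.894, 0.447, 0.0], [0.0, -0.001, -1.0]]
ft_force: [-1.7, 0.8, -3.0]
grip_width: 0.0184
gripper_force: 39.5
```

Emit:
jog_arm --hand '[0.015,0.015,0.015,0.04,0.045]' --pt "0 0 -0.003" --pt "0 0 -0.001" --pt "0 0 0" --pt "0 0 0" --pt "0 0 0" --yaw '[0,0,0,0,0]'

```text
time_s: 7.8
position: [0.5869, 0.1291, 0.1367]
tool_rot: [[-0.447, 0.894, 0.001], [0.894, 0.447, -0.0], [-0.001, 0.001, -1.0]]
ft_force: [-0.1, 0.2, -1.1]
grip_width: 0.0452
gripper_force: 0.0
```

Emit:
jog_arm --hand '[0.045,0.045,0.045,0.045,0.045]' --pt "0 0 0.03" --pt "0 0 0.04" --pt "-0.012 -0.03 0" --pt "-0.012 -0.034 0" --pt "-0.012 -0.03 0" --yaw '[0,0,-0.145,-0.145,-0.145]'

```text
time_s: 8.43
position: [0.5503, 0.0341, 0.2067]
tool_rot: [[-0.024, 1.0, 0.001], [1.0, 0.024, -0.001], [-0.001, 0.001, -1.0]]
ft_force: [0.5, -0.4, -0.2]
grip_width: 0.0449
gripper_force: 0.0
```

Emit:
jog_arm --hand '[0.045,0.045,0.045,0.045,0.045]' --pt "0 0 -0.03" --pt "0 0 -0.03" --pt "0 0 -0.005" --pt "0 0 0" --pt "0 0 0" --yaw '[0,0,0,0,0]'

```text
time_s: 9.05
position: [0.551, 0.0353, 0.1425]
tool_rot: [[-0.029, 1.0, 0.002], [1.0, 0.029, -0.0], [-0.0, 0.002, -1.0]]
ft_force: [0.2, 0.9, 0.7]
grip_width: 0.0453
gripper_force: 0.0
```

Run:
```python
from h import *
s,im=snap('wrist','w5.png');print(s['time_s'],s['position'],s['ft_force'])
h=cv2.cvtColor(im,cv2.COLOR_RGB2HSV);m=cv2.inRange(h,(0,150,60),(6,255,255))|cv2.inRange(h,(174,150,60),(180,255,255))
n,_,st,c=cv2.connectedComponentsWithStats(m)
print([(st[i].tolist(),c[i].round(1).tolist()) for i in range(1,n) if st[i][4]>100]);print(proj('wrist',(.551,.035,.108),s))
cv2.imwrite('pics/w5s.png',im[:,:,::-1])
```

```text
9.05 [0.55102611 0.03525192 0.14254618] [0.16176517 0.8608753  0.72103487]
[([296, 242, 37, 64, 1874], [314.5, 275.1]), ([95, 275, 28, 27, 576], [108.9, 287.7])]
[320.2953916  292.26935498]
```

View pics/w5s.png

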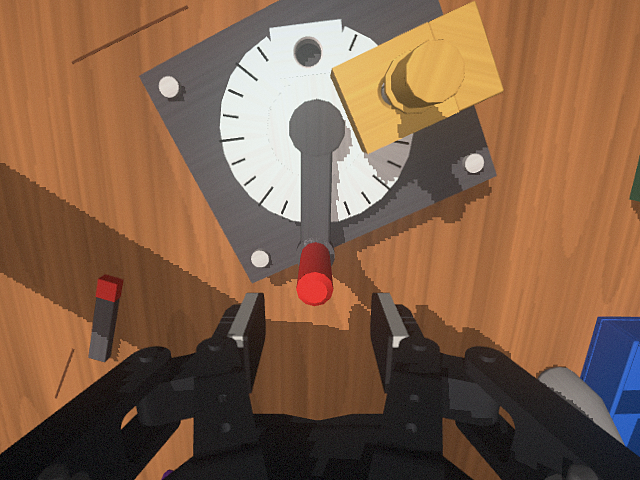

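The post top is at (314,288), about 2.5 mm to the robot's side of the estimate. The pin stands in the guide at (437,70) with its collar high. Lowering the fingers around the post.

Emit:
jog_arm --hand '[0.045,0.045,0.045,0.022,0.022]' --pt "-0.002 0.001 -0.02" --pt "0 0 -0.025" --pt "0 0 -0.011" --pt "0 0 0" --pt "0 0 0" --yaw '[0,0,0,0,0]'

```text
time_s: 9.72
position: [0.549, 0.0362, 0.0863]
tool_rot: [[-0.029, 1.0, 0.002], [1.0, 0.029, -0.0], [-0.0, 0.002, -1.0]]
ft_force: [0.4, 0.0, 0.5]
grip_width: 0.0223
gripper_force: 0.0
```

Emit:
jog_arm --hand '[0.02,0.02,0.02,0.02,0.02]' --pt "-0.0078 0.0004 0" --pt "-0.0078 0.0012 0" --pt "-0.0076 0.002 0" --pt "-0.0073 0.0028 0" --pt "-0.007 0.0036 0" --yaw '[-0.105,-0.105,-0.105,-0.105,-0.105]'

```text
time_s: 10.35
position: [0.5119, 0.0457, 0.0864]
tool_rot: [[0.479, 0.878, 0.004], [0.878, -0.479, -0.001], [0.001, 0.004, -1.0]]
ft_force: [2.6, -2.2, -1.4]
grip_width: 0.02
gripper_force: 1.9
```

Emit:
jog_arm --hand '[0.02,0.02,0.02,0.02,0.02]' --pt "-0.0066 0.0043 0" --pt "-0.0061 0.0049 0" --pt "-0.0055 0.0056 0" --pt "-0.0049 0.0061 0" --pt "0 0 0" --yaw '[-0.105,-0.105,-0.105,-0.105,0]'

```text
time_s: 10.98
position: [0.4881, 0.0673, 0.0862]
tool_rot: [[0.792, 0.61, 0.002], [0.61, -0.792, -0.0], [0.001, 0.001, -1.0]]
ft_force: [-0.3, 0.5, -0.0]
grip_width: 0.0199
gripper_force: 0.0
```

```bash
cat > pinz.py <<'E'
from h import *
def red(im,roi):
    x0,y0,x1,y1=roi;h=cv2.cvtColor(im[y0:y1,x0:x1],cv2.COLOR_RGB2HSV)
    m=cv2.inRange(h,(0,150,60),(6,255,255));n,_,st,c=cv2.connectedComponentsWithStats(m)
    i=1+np.argmax(st[1:,4]) if n>1 else 0;return st[i].tolist(),c[i]+[x0,y0]
E
python3 - <<'E'
from pinz import *
s,im=snap('scene');s2,t=snap('top');print(s['time_s'],s['position'])
cv2.imwrite('pics/s6.png',np.hstack([cv2.resize(im[200:350,300:450,::-1],(400,400),interpolation=cv2.INTER_CUBIC),cv2.resize(t[180:300,180:300,::-1],(400,400),interpolation=cv2.INTER_CUBIC)]))
for z in(.141,.122,.110):print(z,proj('scene',(.5865,.1292,z)),proj('top',(.5865,.1292,z)))
E
```

```text
10.975 [0.48811991 0.06726491 0.08615802]
0.141 [395.55676571 258.98280647] [224.87577795 215.43491132]
0.122 [394.43932579 265.37564358] [226.38342427 217.6912645 ]
0.11 [393.74823675 269.33006003] [227.30733349 219.07383299]
```

View pics/s6.png

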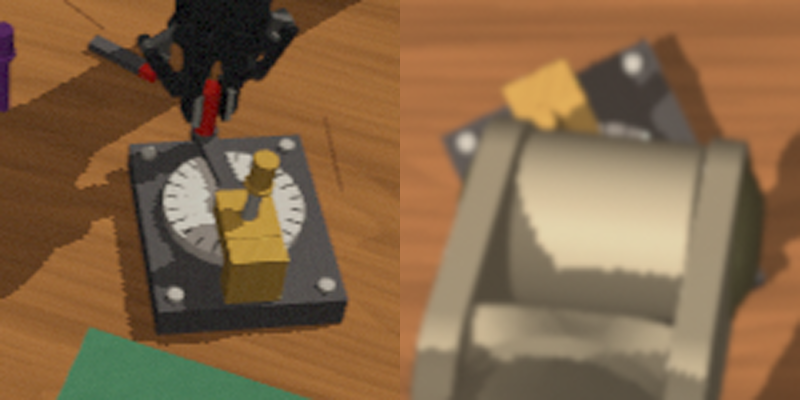

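The pin still stands, head top at scene (400,260), and the fingers hold the red grip. I'll use this frame as the baseline for detecting the drop.

```bash
cat >> pinz.py <<'E'
BOX=(slice(245,285),slice(380,415))
def head():
    s,im=snap('scene'); h=cv2.cvtColor(im[235:300,380:415],cv2.COLOR_RGB2HSV)
    m=cv2.inRange(h,(12,120,40),(30,255,255)); r=np.where(m.sum(1)>255*2)[0]
    b=np.load('base.npy').astype(int) if __import__('os').path.exists('base.npy') else im[BOX].astype(int)
    print(round(s['time_s'],2),np.round(s['position'],4),np.round(s['ft_force'],1),'head top row',235+r[0],'diff',np.abs(im[BOX].astype(int)-b).mean().round(2))
    return im
E
python3 -c "
from pinz import *
im=head();np.save('base.npy',im[BOX])"
```

```text
11.07 [0.4882 0.0671 0.0858] [-0.1 -0.4  0.3] head top row 235 diff 0.0
```

Emit:
jog_arm --hand '[0.02,0.02,0.02,0.02,0.02]' --pt "-0.0016 0.0025 0" --pt "-0.0016 0.0025 0" --pt "-0.0014 0.0026 0" --pt "-0.0014 0.0026 0" --pt "0 0 0" --yaw '[-0.05,-0.05,-0.05,-0.05,0]'

```text
time_s: 11.75
position: [0.4823, 0.0772, 0.0855]
tool_rot: [[0.898, 0.441, 0.001], [0.441, -0.898, -0.0], [0.001, 0.0, -1.0]]
ft_force: [1.4, -0.4, 0.1]
grip_width: 0.02
gripper_force: 0.6
```

```bash
python3 -c "
from pinz import *
head()"
```

```text
11.75 [0.4823 0.0772 0.0855] [ 1.4 -0.4  0.1] head top row 235 diff 9.25
```

```bash
cat >> pinz.py <<'E'
def drop():
    s,im=snap('scene'); b=np.load('base.npy')          # rows 245.., cols 380..
    T=b[8:28,13:27]; R=cv2.matchTemplate(im[240:295,383:417],T,cv2.TM_CCOEFF_NORMED)
    _,v,_,p=cv2.minMaxLoc(R); print(round(s['time_s'],2),np.round(s['position'],4),np.round(s['ft_force'],1),'dy',p[1]+240-253,'dx',p[0]+383-393,'score',round(v,2)); return im
E
python3 -c "
from pinz import *
im=drop()
cv2.imwrite('pics/s7.png',cv2.resize(im[235:295,370:420,::-1],(500,600),interpolation=cv2.INTER_CUBIC))"
```

```text
11.8 [0.4822 0.0772 0.0855] [ 1.1 -0.5  1.5] dy 0 dx 0 score 0.96
```

Emit:
jog_arm --hand '[0.02,0.02,0.02,0.02,0.02]' --pt "-0.0004 0.001 0" --pt "-0.0004 0.001 0" --pt "-0.0004 0.0008 0" --pt "0 0 0" --pt "0 0 0" --yaw '[-0.013,-0.013,-0.013,0,0]'

```text
time_s: 12.48
position: [0.4806, 0.0802, 0.0853]
tool_rot: [[0.915, 0.404, -0.0], [0.404, -0.915, 0.0], [-0.0, -0.0, -1.0]]
ft_force: [1.2, -1.1, 0.7]
grip_width: 0.0203
gripper_force: 0.7
```

```bash
python3 -c "
from pinz import *
drop()"
```

```text
12.47 [0.4806 0.0802 0.0853] [ 1.2 -1.1  0.7] dy 0 dx 0 score 0.96
```

Emit:
jog_arm --hand '[0.02,0.02,0.02,0.02,0.02]' --pt "-0.0004 0.001 0" --pt "-0.0003 0.0008 0" --pt "0 0 0" --pt "0 0 0" --pt "0 0 0" --yaw '[-0.013,-0.013,0,0,0]'

```text
time_s: 13.15
position: [0.4798, 0.082, 0.0853]
tool_rot: [[0.925, 0.38, -0.0], [0.38, -0.925, 0.0], [-0.0, -0.0, -1.0]]
ft_force: [-1.3, -1.1, 0.7]
grip_width: 0.0201
gripper_force: 0.5
```

```bash
python3 -c "
from pinz import *
drop()"
```

```text
13.15 [0.4798 0.082  0.0853] [-1.3 -1.1  0.7] dy 0 dx 0 score 0.97
```

Emit:
jog_arm --hand '[0.02,0.02,0.02,0.02,0.02]' --pt "-0.0003 0.0009 0" --pt "-0.0003 0.0009 0" --pt "0 0 0" --pt "0 0 0" --pt "0 0 0" --yaw '[-0.013,-0.013,0,0,0]'

```text
time_s: 13.82
position: [0.4792, 0.0838, 0.0853]
tool_rot: [[0.935, 0.356, -0.0], [0.356, -0.935, 0.0], [-0.0, -0.0, -1.0]]
ft_force: [-0.2, -1.8, 1.0]
grip_width: 0.0199
gripper_force: 0.6
```

```bash
python3 -c "
from pinz import *
drop()"
```

```text
13.82 [0.4792 0.0838 0.0853] [-0.2 -1.8  1. ] dy 0 dx 0 score 0.98
```

Emit:
jog_arm --hand '[0.02,0.02,0.02,0.02,0.02]' --pt "-0.0003 0.0009 0" --pt "-0.0003 0.0009 0" --pt "0 0 0" --pt "0 0 0" --pt "0 0 0" --yaw '[-0.013,-0.013,0,0,0]'

```text
time_s: 14.5
position: [0.4788, 0.0857, 0.0853]
tool_rot: [[0.943, 0.331, 0.0], [0.331, -0.943, 0.0], [0.0, -0.0, -1.0]]
ft_force: [-0.4, -0.8, -0.2]
grip_width: 0.0202
gripper_force: 0.4
```

```bash
python3 -c "
from pinz import *
drop()"
```

```text
14.5 [0.4788 0.0857 0.0853] [-0.4 -0.8 -0.2] dy 0 dx 0 score 0.97
```

Emit:
jog_arm --hand '[0.02,0.02,0.02,0.02,0.02]' --pt "-0.0003 0.0009 0" --pt "-0.0003 0.0009 0" --pt "0 0 0" --pt "0 0 0" --pt "0 0 0" --yaw '[-0.013,-0.013,0,0,0]'

```text
time_s: 15.18
position: [0.4782, 0.0874, 0.0854]
tool_rot: [[0.952, 0.307, 0.0], [0.307, -0.952, 0.0], [0.0, -0.0, -1.0]]
ft_force: [-0.3, -1.5, -1.3]
grip_width: 0.02
gripper_force: 0.5
```

```bash
python3 -c "
from pinz import *
drop()"
```

```text
15.18 [0.4782 0.0874 0.0854] [-0.3 -1.5 -1.3] dy 4 dx 0 score 0.53
```

Run:
```python
from pinz import *
im=drop(); b=np.load('base.npy')
print('col399 R base',b[:,18:21,0].mean(1).astype(int).tolist());print('now',im[245:285,398:401,0].mean(1).astype(int).tolist())
T=b[8:16,13:27];R=cv2.matchTemplate(im[240:295,383:417],T,cv2.TM_CCOEFF_NORMED);_,v,_,p=cv2.minMaxLoc(R);print(v,p[1]-13,p[0]-10)
```

```text
15.22 [0.4782 0.0874 0.0853] [-0.1 -0.6 -1.2] dy 4 dx 0 score 0.53
col399 R base [151, 149, 145, 144, 146, 143, 98, 82, 83, 83, 94, 152, 185, 185, 188, 187, 185, 180, 116, 98, 98, 96, 95, 95, 95, 103, 143, 169, 125, 177, 180, 186, 188, 188, 189, 188, 190, 190, 188, 189]
now [151, 148, 145, 146, 146, 143, 97, 84, 82, 83, 85, 82, 83, 84, 106, 178, 197, 188, 172, 161, 186, 193, 190, 180, 184, 169, 159, 165, 173, 174, 180, 181, 177, 180, 184, 189, 188, 188, 189, 189]
0.5233954191207886 0 0
```

Run:
```python
from pinz import *
im=drop(); b=cv2.imread('pics/scene.png')
a=cv2.imread('pics/s6.png')
A=cv2.resize(im[235:300,370:425,::-1],(500,591),interpolation=cv2.INTER_CUBIC)
B=np.load('base.npy')[:,:,::-1];B=cv2.resize(B,(290,331),interpolation=cv2.INTER_CUBIC)
c=np.zeros((591,790,3),np.uint8);c[:,:500]=A;c[:331,500:]=B;cv2.imwrite('pics/s8.png',c)
```

```text
15.28 [0.4782 0.0874 0.0853] [ 0.  -0.2 -0.7] dy 4 dx 0 score 0.52
```

View pics/s8.png

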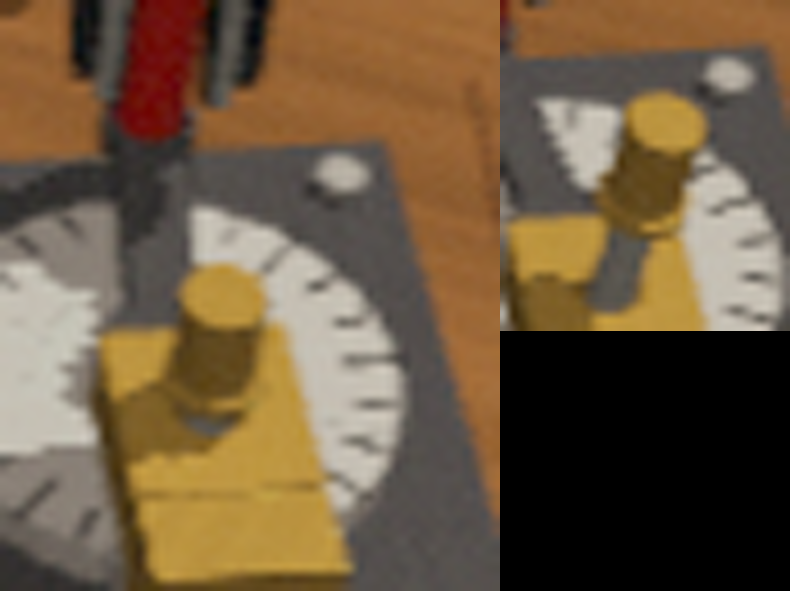

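The pin has dropped: head top now at crop (222,298), scene (394,268), against (400,260) before. The collar is about 12 mm above the guide, so it is on the catch balls. Releasing the grip and moving above the pin with closed fingers.

Emit:
jog_arm --hand '[0.045,0.045,0.045,0.045,0.045]' --pt "0 0 0" --pt "0 0 0.02" --pt "0 0 0.04" --pt "0 0 0.045" --pt "0 0 0" --yaw '[0,0,0,0,0]'

```text
time_s: 15.95
position: [0.4793, 0.0874, 0.1932]
tool_rot: [[0.952, 0.307, 0.007], [0.307, -0.952, -0.0], [0.006, 0.002, -1.0]]
ft_force: [0.3, -0.2, -0.3]
grip_width: 0.0446
gripper_force: 0.0
```

Emit:
jog_arm --hand '[0,0,0,0,0]' --pt "0.036 0.014 0" --pt "0.036 0.014 0" --pt "0.036 0.014 0" --pt "0 0 -0.02" --pt "0 0 0" --yaw '[0,0,0,0,0]'

```text
time_s: 16.58
position: [0.5852, 0.1295, 0.1678]
tool_rot: [[0.952, 0.307, -0.005], [0.307, -0.952, 0.0], [-0.005, -0.002, -1.0]]
ft_force: [0.1, 0.1, 0.2]
grip_width: -0.0001
gripper_force: 0.0
```

Run:
```python
from h import *
s,im=snap('wrist');print(s['time_s'],s['position'],s['ft_force'],s['grip_width'])
a=proj('wrist',(.5865,.1292,.122),s);print('pred head',a)
h=cv2.cvtColor(im,cv2.COLOR_RGB2HSV);m=cv2.inRange(h,(14,120,60),(30,255,255))
n,_,st,c=cv2.connectedComponentsWithStats(m);print([st[i].tolist()+c[i].round().tolist() for i in range(1,n) if st[i][4]>300])
print(proj('scene',(.5865,.1292,.122)))
```

```text
16.575 [0.58515425 0.12945797 0.16783497] [0.06138022 0.08404619 0.21139004] -7.829952855298647e-05
pred head [319.50297771 277.71397154]
[[269, 163, 89, 132, 8802, 314.0, 228.0], [0, 260, 20, 64, 811, 8.0, 293.0], [581, 374, 59, 93, 1747, 617.0, 412.0]]
[394.43932579 265.37564358]
```

Emit:
jog_arm --hand '[0,0,0,0,0]' --pt "0.0005 0 -0.012" --pt "0 0 -0.012" --pt "0 0 -0.002" --pt "0 0 -0.001" --pt "0 0 0" --yaw '[0,0,0,0,0]'

```text
time_s: 17.25
position: [0.5868, 0.1294, 0.1436]
tool_rot: [[0.952, 0.307, 0.001], [0.307, -0.952, 0.0], [0.001, 0.0, -1.0]]
ft_force: [-0.8, -0.8, 0.0]
grip_width: -0.0
gripper_force: 0.0
```

Emit:
jog_arm --hand '[0,0,0,0,0]' --pt "0 0 -0.001" --pt "0 0 -0.001" --pt "0 0 -0.001" --pt "0 0 -0.001" --pt "0 0 0" --yaw '[0,0,0,0,0]'

```text
time_s: 17.88
position: [0.5866, 0.1293, 0.1392]
tool_rot: [[0.952, 0.307, -0.0], [0.307, -0.952, 0.0], [-0.0, -0.0, -1.0]]
ft_force: [0.4, 0.5, 0.6]
grip_width: 0.0001
gripper_force: 0.0
```

Now press gently.

Emit:
jog_arm --hand '[0,0,0,0,0]' --pt "0 0 -0.001" --pt "0 0 -0.001" --pt "0 0 -0.001" --pt "0 0 -0.001" --pt "0 0 0" --yaw '[0,0,0,0,0]'

```text
time_s: 18.5
position: [0.5869, 0.1294, 0.1359]
tool_rot: [[0.952, 0.307, 0.001], [0.307, -0.952, 0.0], [0.001, 0.0, -1.0]]
ft_force: [-0.4, 0.6, 3.4]
grip_width: -0.0001
gripper_force: 2.2
```

Emit:
jog_arm --hand '[0,0,0,0,0]' --pt "0 0 -0.001" --pt "0 0 -0.001" --pt "0 0 -0.001" --pt "0 0 0" --pt "0 0 0" --yaw '[0,0,0,0,0]'

```text
time_s: 19.12
position: [0.5868, 0.1293, 0.1326]
tool_rot: [[0.952, 0.307, 0.001], [0.307, -0.952, -0.0], [0.0, 0.0, -1.0]]
ft_force: [-0.1, -0.4, 5.2]
grip_width: -0.0
gripper_force: 2.4
```

Emit:
jog_arm --hand '[0,0,0,0,0]' --pt "0 0 -0.001" --pt "0 0 -0.001" --pt "0 0 -0.001" --pt "0 0 0" --pt "0 0 0" --yaw '[0,0,0,0,0]'

```text
time_s: 19.75
position: [0.5865, 0.1293, 0.1291]
tool_rot: [[0.952, 0.307, -0.001], [0.307, -0.952, 0.0], [-0.001, -0.0, -1.0]]
ft_force: [-0.2, -0.6, 0.9]
grip_width: -0.0001
gripper_force: 0.8
```

Emit:
jog_arm --hand '[0,0,0,0,0]' --pt "0 0 -0.001" --pt "0 0 -0.001" --pt "0 0 0" --pt "0 0 0" --pt "0 0 0" --yaw '[0,0,0,0,0]'

```text
time_s: 20.38
position: [0.5868, 0.1294, 0.1275]
tool_rot: [[0.952, 0.307, 0.001], [0.307, -0.952, 0.0], [0.001, 0.0, -1.0]]
ft_force: [0.0, 0.2, 4.4]
grip_width: 0.0
gripper_force: 2.4
```

Emit:
jog_arm --hand '[0,0,0,0,0]' --pt "0 0 -0.0005" --pt "0 0 -0.0005" --pt "0 0 0" --pt "0 0 0" --pt "0 0 0" --yaw '[0,0,0,0,0]'

```text
time_s: 21.0
position: [0.5868, 0.1294, 0.1273]
tool_rot: [[0.952, 0.307, 0.001], [0.307, -0.952, 0.0], [0.001, 0.0, -1.0]]
ft_force: [-1.8, 0.4, 11.4]
grip_width: 0.0004
gripper_force: 5.5
```

Emit:
jog_arm --hand '[0,0,0,0,0]' --pt "0 0 -0.0005" --pt "0 0 0" --pt "0 0 0" --pt "0 0 0" --pt "0 0 0" --yaw '[0,0,0,0,0]'

```text
time_s: 21.62
position: [0.5868, 0.1295, 0.1273]
tool_rot: [[0.952, 0.307, 0.002], [0.307, -0.952, 0.0], [0.002, 0.0, -1.0]]
ft_force: [-2.8, 0.1, 14.8]
grip_width: 0.0
gripper_force: 7.1
```

Emit:
jog_arm --hand '[0,0,0,0,0]' --pt "0 0 0.01" --pt "0 0 0.03" --pt "0 0 0.05" --pt "0 0 0" --pt "0 0 0" --yaw '[0,0,0,0,0]'

```text
time_s: 22.25
position: [0.5861, 0.1293, 0.2149]
tool_rot: [[0.952, 0.307, -0.002], [0.307, -0.952, -0.0], [-0.002, -0.0, -1.0]]
ft_force: [-0.6, -0.7, -0.7]
grip_width: -0.0
gripper_force: 0.0
```

Emit:
jog_arm --hand '[0,0,0,0,0]' --pt "-0.04 0.0 0.01" --pt "-0.04 0 0.01" --pt "-0.04 0 0" --pt "-0.04 0 0" --pt "0 0 0" --yaw '[0,0,0,0,0]'

```text
time_s: 22.88
position: [0.4242, 0.1295, 0.235]
tool_rot: [[0.952, 0.307, -0.003], [0.307, -0.952, -0.0], [-0.003, -0.001, -1.0]]
ft_force: [-0.2, -0.6, 0.4]
grip_width: 0.0
gripper_force: 0.0
```

Run:
```python
from pinz import *
s,im=snap('scene','fin.png');print(s['time_s'],s['position'],s['ft_force'])
h=cv2.cvtColor(im,cv2.COLOR_RGB2HSV)
print('col R',im[250:295,393:396,0].mean(1).astype(int).tolist())
for z in(.110,.084,.08):print(z,proj('scene',(.5865,.1292,z)))
t=cv2.imread('pics/s8.png')[:, :500];t=cv2.resize(t,(55,65),interpolation=cv2.INTER_AREA)[:,:,::-1].copy()
T=np.ascontiguousarray(t[28:38,19:31]);R=cv2.matchTemplate(im[235:300,370:425],T,cv2.TM_CCOEFF_NORMED);_,v,_,p=cv2.minMaxLoc(R);print('shift',p[1]-28,p[0]-19,v)
```

```text
22.875 [0.42416013 0.1294754  0.23495061] [-0.15872669 -0.62223161  0.42588367]
col R [140, 110, 85, 84, 86, 84, 85, 96, 154, 193, 184, 184, 198, 198, 198, 199, 197, 187, 185, 186, 188, 187, 186, 180, 114, 95, 96, 96, 96, 97, 98, 123, 171, 128, 187, 192, 192, 191, 190, 173, 187, 187, 186, 185, 185]
0.11 [393.74823675 269.33006003]
0.084 [392.28834397 277.6853839 ]
0.08 [392.06816904 278.94571187]
shift 3 0 0.9122137427330017
```

```bash
python3 -c "
from rig import env
print(env.close_job())"
```

```text
the job is handed in; nothing more can be done
None
```

The index pin is through the guide and dial and fully home with its collar on the guide. I stopped pressing at about 15 N, the dial is locked, the other bench items were left alone, and I handed the job in at about 23 s.

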